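# Put the dried serving spoon away in the utensil case

### The job

The serving spoon is dry, so put it away: draw it up out of its cup in the utensil stand, lay it down gently inside the open utensil case (do not drop it in), let go of it, and then close the case's clear lid fully. Leave the slotted turner and the whisk standing in their cups, and do not tip over or push away the stand, the mug or the bowl.

Things in the scene. Friction and masses are not known exactly. Their poses are not given: they have to be found in the camera images.
- spoon: Serving spoon, black handle, steel bowl, 0.12 kg, standing bowl up in any one of the stand's three cups, leaning about 17 degrees away from the robot, handle end on its floor. Origin on the handle's axis 56 mm from the handle end; z runs along the handle to the bowl; x is the bowl's round back (hollow side is -x) and the way it leans, within 0.5 rad of straight ahead; y is across the bowl
- spoon_foot (a point): the handle end of the spoon, on the handle's axis
- spoon_top (a point): far end of the spoon's bowl, on the handle's axis, 245 mm from the handle end. The oval bowl is 62 mm wide, 86 mm long and 16 mm deep
- spoon_grip (a point): point on the spoon handle's axis 130 mm from the handle end, near the balance point, about 27 mm above the cup's rim. The handle is round, 16 mm thick up to 142 mm from its end, then a steel neck 11 mm thick up to the bowl at 160 mm
- turner: slotted turner, 0.12 kg, with the same black handle, length and lean as the spoon and a flat slotted steel blade 70 mm wide; stands blade up in another cup; frame as the spoon's. Must stay in its cup
- turner_foot (a point): handle end of the turner
- whisk: wire balloon whisk, 0.11 kg, with the same black handle, length and lean, 54 mm thick at the steel wires; stands wires up in another cup; frame as the spoon's. Must stay in its cup
- whisk_foot (a point): handle end of the whisk
- stand: Utensil stand, loose, 0.9 kg: steel foot plate 86 mm (x) by 236 mm (y) with a row of three open slotted steel cups along its y axis, centres at y = -84, 0 and 84 mm; each 50 mm outside and 44 mm inside diameter, inner floor 8 mm and rim 105 mm above the counter. Origin at the centre of the underside, z up
- case: Utensil case, fixed: open-topped white plastic box 290 mm long (x), 116 mm wide (y), 52 mm high, walls and floor 3 mm; two ribs 10 mm high, 8 mm wide, cross its floor at x = -62 and +62 mm and carry what lies in it. Origin at the centre of the underside, z up. Lid hinged on the +y long edge, open at the start. The spoon may lie either way round
- case_hinge (a point): middle of the lid's hinge line, on the case's +y top edge, 52 mm above the counter; the hinge runs along the case's x axis
- lid (a joint): angle of the lid in rad: 0 fully closed, lying on the rim; pi/2 upright; starts at 1.95 to 2.4, leaning out on the case's +y side; stop at 2.7. Clear plastic panel with white edges, 290 by 116 mm, 4 mm thick. A stiff hinge holds it wherever it is left; about 2 N at the free edge moves it
- lid_edge (a point): middle of the lid's free long edge, 116 mm from the hinge line; a white thumb tab 50 mm long juts 12 mm past it
- mug: white mug, 80 mm wide, 85 mm high, handle on one side, loose bystander; origin at the centre of its underside
- bowl: white bowl, 116 mm wide, 55 mm high, loose bystander; origin at the centre of its underside
Mind the look-alikes: they are no part of the job. What is shaped like the spoon but pink or yellow is not meant.

How it is judged (in metres and radians):
On the way, in this order (a step that is already met when the one before it is completed fails the run):
1. the spoon is drawn out of its cup: its handle end is above the cups' rims (z of spoon_foot in the frame of stand above 0.107 m), for 0.2 s.
2. the spoon lies in the case, let go of and at rest, the lid still open (x of spoon_foot in the frame of case between -0.144 and 0.144 m and y of spoon_foot in the frame of case between -0.057 and 0.057 m and z of spoon_foot in the frame of case between 0 and 0.05 m and x of spoon_top in the frame of case between -0.144 and 0.144 m and y of spoon_top in the frame of case between -0.057 and 0.057 m and z of spoon_top in the frame of case between 0 and 0.05 m and contact force between the fingers and spoon below 0.1 N and linear speed of spoon below 0.05 m/s and value of joint lid above 0.5 rad), for 0.3 s.
3. the lid is fully closed (value of joint lid below 0.06 rad), for 0.2 s.
At the end, for the whole second after the job is handed in: The whole spoon lies inside the case (both its ends inside the walls and below the rim) and is at rest; the lid is closed to within 0.06 rad; the turner and the whisk stand in their cups with the handle ends less than 30 mm above the counter, and the stand, mug and bowl stand upright (x of spoon_foot in the frame of case between -0.144 and 0.144 m and y of spoon_foot in the frame of case between -0.057 and 0.057 m and z of spoon_foot in the frame of case between 0 and 0.05 m and x of spoon_top in the frame of case between -0.144 and 0.144 m and y of spoon_top in the frame of case between -0.057 and 0.057 m and z of spoon_top in the frame of case between 0 and 0.05 m and value of joint lid below 0.06 rad and linear speed of spoon below 0.05 m/s and z of each of turner_foot, whisk_foot in the frame of stand below 0.03 m and angle between stand's own z axis and vertical below 0.1 rad and angle between each of mug, bowl's own z axis and vertical below 0.15 rad); the robot touches nothing.
It fails at once if the spoon is dropped or thrown into the case (faster than 0.7 m/s close over or in it) (z of spoon_grip in the frame of case below 0.08 m and y of spoon_grip in the frame of case between -0.058 and 0.058 m and x of spoon_grip in the frame of case between -0.145 and 0.145 m and linear speed of spoon above 0.7 m/s).
It fails at once if the turner is drawn up out of its cup (z of turner_foot in the frame of stand above 0.06 m).
It fails at once if the whisk is drawn up out of its cup (z of whisk_foot in the frame of stand above 0.06 m).
It fails at once if the stand is pushed away by more than 50 mm or tips (distance of stand from where it was at the start of the episode above 0.05 m or angle between stand's own z axis and vertical above 0.3 rad).
It fails at once if the mug or the bowl is pushed away by more than 40 mm (distance of any of mug, bowl from where it was at the start of the episode above 0.04 m).
It also fails if it takes over 62 s, if anything falls off the work surface, if the arm or the gripper's body presses on something with over 40 N, if the wrist force passes 120 N, or if a joint passes its speed limit or range.

### The arm

A 6-joint arm with a two-finger parallel gripper is mounted at the origin on the work surface. World frame = base frame: x ahead of the robot, y to its left, z up, the work surface at z = 0. Lengths are in m, angles in degrees, forces in N, time in s.
With the tool pointing down it reaches from about 0.25 to 0.725 m from the base axis. Payload 4 kg.
Tool frame: the origin (TCP) lies at the very end of the fingers, on their centre line; the grasp point (between the pads) lies 19 mm behind it; x points along the fingers, y is the direction in which the jaws open and shut, and the axes are right-handed (so a half turn about x gives the same grasp; the last joint's range is limited). The gripper opens to 85 mm and grips with 20 to 120 N. Pads are 22 mm wide; open, the fingers measure 114 mm over their backs; the gripper's body (76 mm by 85 mm) begins 54 mm behind the grasp point. The pads swing forward as they close: fully open they stand 13 mm farther back than shut.
Start: joints at [-67.895, 13.785, 0.286, 76.501, 0, 90], TCP at [0.188, -0.463, 0.231] pointing down, gripper open.
Joint ranges: [-155.79, 155.79], [-60.16, 107.12], [-62.33, 73.08], [-114, 123.19], [-81.49, 82.49], [-180, 180]. Speed limits (degrees/s): [159.86, 159.86, 180, 180, 180, 180].

### API

Orientations are given as [roll, pitch, yaw] about the fixed x, y, z axes, in that order (R = Rz(yaw) Ry(pitch) Rx(roll)).
In Python, from workcell import ctrl, grab_frame, ticket gives the robot as it stands.
- The arm moves only by the tool arm_command, never from a script. Its argument "steps" is a list that holds one entry, the list of rows, each a list of 7 numbers: the turn, a rotation vector about the tool's x, y, z in degrees, then the shift along the tool's x, y, z in mm, then the finger opening in mm, from 0 to 85.4. A call has 1 to 10 rows; each row is the pose to reach, as a shift and turn from the pose commanded when the call began, along the tool's axes at that moment; what a row does not reach only later rows make up. A row lasts 1/12 s, in which the tool goes at most 41.7 mm and 7.16 degrees, less where a joint would pass 70% of its speed; a pose out of reach is approached as far as the arm can. A call with a gripper value outside its range is refused whole. The fingers move at their own pace and stop on an object; the grip force is fixed at half the most. Time passes only in rows, so rows that repeat a pose let the fingers close. It gives the time, the measured TCP pose, the force and the opening at its end, in the units of the state.
- ctrl.observe(): the state, without advancing time (a new reading comes with each control period).
- grab_frame(name): name is "scene" or "top" or "wrist"; returns a dict with "frame" (480x640x3 uint8, red, green, blue), "K" (3x3 intrinsics, pixels), "rvec" (rotation vector, rad) and "tvec" (3), from world to camera coordinates, as OpenCV has them. Camera axes: x right, y down, z forward; pixel columns grow to the right and rows downward; lengths in m; the calibration is good to about 2 mm. A picture is of the moment at which its call begins. There is no depth.
- ticket.sign_off(): hands the job in, once; it reports no verdict.
The state is a dict: "t": time; "joints": joint angles; "dq": joint speeds; "effort": joint torques, N m; "tcp_pos": TCP position; "tool_rot": TCP orientation; "ft_force": force on the tool from outside, world axes, zero at the start; "ft_torque": the same for the moment, N m; "grip_width": opening from 0.0 (shut) to 1.0 (fully open).
Only numpy, scipy, OpenCV 4.12 (cv2) and the standard library are available. Lean on these libraries where they do the work, as an engineer would, in place of code of your own. Each camera call takes 0.05 s, during which the arm holds its last target. There are 200 camera calls.

## Working session

There is one attempt and no reset: what is moved stays moved. The work goes in short steps, Python scripts to look and compute and a tool call to move; the robot and the scene stay as the last step left them, time stands still between calls to the robot, and variables do not carry over. Pictures are saved under pics/ and viewed, about 8 in all and at most 12, crops included, and the job is handed in when it is done.

Besides the shell and the picture viewer there is one more tool, called by a JSON object that holds its "fn" and its "kwargs", one argument or row to a line. arm_command: Moves the arm, as the interface text tells. Its arguments: {"type":"object","properties":{"steps":{"type":"array","items":{"type":"array","items":{"type":"array","items":{"type":"number"}}}}},"required":["steps"]}

```bash
ls; mkdir -p pics; cat > h.py <<'E'
import numpy as np, cv2, os, pickle
from scipy.spatial.transform import Rotation as Ro
from workcell import ctrl, grab_frame, ticket
def shot(name,fn):
    g=grab_frame(name); pickle.dump(g,open(f'pics/{fn}.pkl','wb'))
    cv2.imwrite(f'pics/{fn}.png',cv2.cvtColor(g['frame'],cv2.COLOR_RGB2BGR)); return g
def load(fn): return pickle.load(open(f'pics/{fn}.pkl','rb'))
def ray(g,uv):
    R=cv2.Rodrigues(np.array(g['rvec'],float))[0]; t=np.array(g['tvec'],float).ravel()
    d=R.T@np.linalg.inv(g['K'])@np.array([uv[0],uv[1],1.]); return -R.T@t, d/np.linalg.norm(d)
def onz(g,uv,z):
    o,d=ray(g,uv); return o+d*(z-o[2])/d[2]
def tri(*gu):
    A=np.zeros((3,3));b=np.zeros(3);rs=[ray(g,u) for g,u in gu]
    for o,d in rs:
        P=np.eye(3)-np.outer(d,d);A+=P;b+=P@o
    p=np.linalg.solve(A,b); return p,[np.linalg.norm((np.eye(3)-np.outer(d,d))@(p-o)) for o,d in rs]
def proj(g,p):
    return cv2.projectPoints(np.array(p,float).reshape(-1,3),np.array(g['rvec'],float),np.array(g['tvec'],float),np.array(g['K'],float),None)[0].reshape(-1,2)
E
python3 - <<'E'
from h import *
a=shot('scene','s0');b=shot('top','t0')
cv2.imwrite('pics/both0.png',cv2.cvtColor(np.vstack([a['frame'],b['frame']]),cv2.COLOR_RGB2BGR)[:, :])
for g in(a,b): print(ray(g,(320,240)), g['K'][0])
print(ctrl.observe())
E
```

```text
pics
(array([1.39107605, 0.03428593, 1.03143412]), array([-0.69687911, -0.12599626, -0.70603431])) [524.22279198   0.         316.37500521]
(array([ 0.44380632, -0.11918525,  1.17236419]), array([ 0.13819491, -0.01895751, -0.9902236 ])) [536.15211008   0.         321.86881444]
{'t': 0.1, 'joints': array([-6.78930905e+01,  1.38283206e+01,  2.20796737e-01,  7.65018031e+01,
       -9.06252676e-04,  9.00007337e+01]), 'dq': array([-0.02265053, -0.02306523,  0.19552545,  0.01686945, -0.03197349,
        0.0257459 ]), 'effort': array([ 8.08476852e-04, -3.73139298e+01,  2.53009647e+01,  1.08415508e-02,
        7.78423009e-05, -1.02962268e-06]), 'tcp_pos': array([ 0.18794834, -0.46271363,  0.23049392]), 'tool_rot': array([-89.52433163,  89.89066921, 112.58184505]), 'ft_force': array([ 0.02358117, -0.16443319,  0.23728479]), 'ft_torque': array([-0.01326827,  0.04049622, -0.07127227]), 'grip_width': 0.9995751702840457}
```

View pics/s0.png

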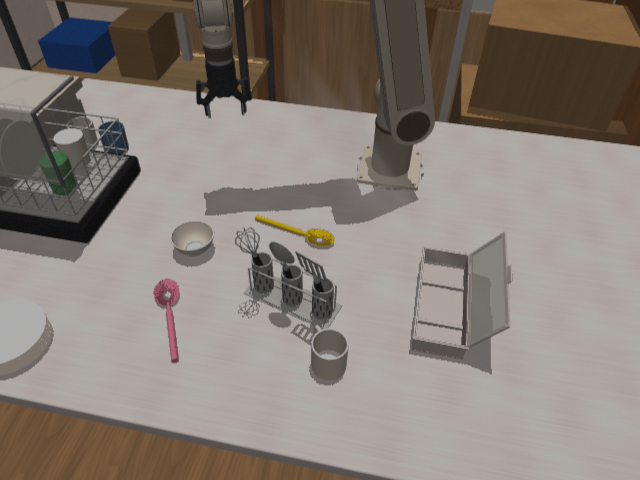

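View pics/t0.png

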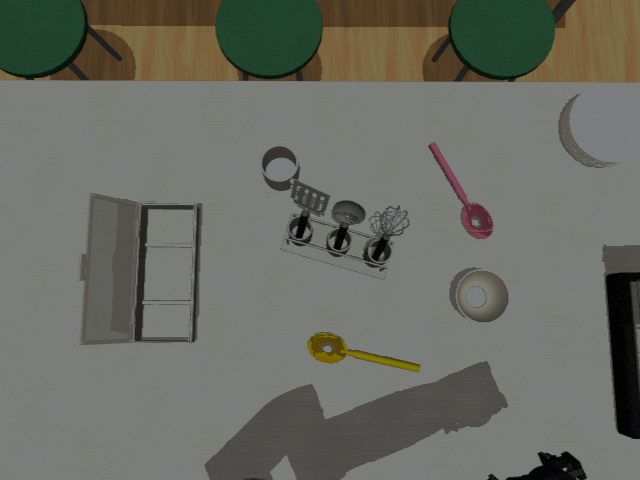

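Scene: stand at (295,290) with whisk (247,240), solid spoon (282,252) in the middle cup, slotted turner (312,265); the pink (167,320) and yellow (300,232) spoons lie on the counter. Case at (445,300), mug (329,355), bowl (193,240). Top: spoon bowl (348,211), turner (310,198), whisk (390,222), case (165,270). The middle utensil, steel with a black handle and a solid bowl, fits the description; an enlarged crop should confirm it.

```bash
python3 - <<'E'
from h import *
a=load('s0')['frame'];b=load('t0')['frame']
A=cv2.resize(a[220:340,220:360],None,fx=4,fy=4,interpolation=3)[:480,:400+160]
B=cv2.resize(b[165:285,260:420],None,fx=5,fy=5,interpolation=3)
B=cv2.convertScaleAbs(B,alpha=1.5)
cv2.imwrite('pics/c1.png',B[:,:,::-1]);cv2.imwrite('pics/c2.png',cv2.resize(a[220:340,220:360],None,fx=5,fy=5,interpolation=3)[:,:,::-1])
E
```

```text
(no output)
```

View pics/c1.png

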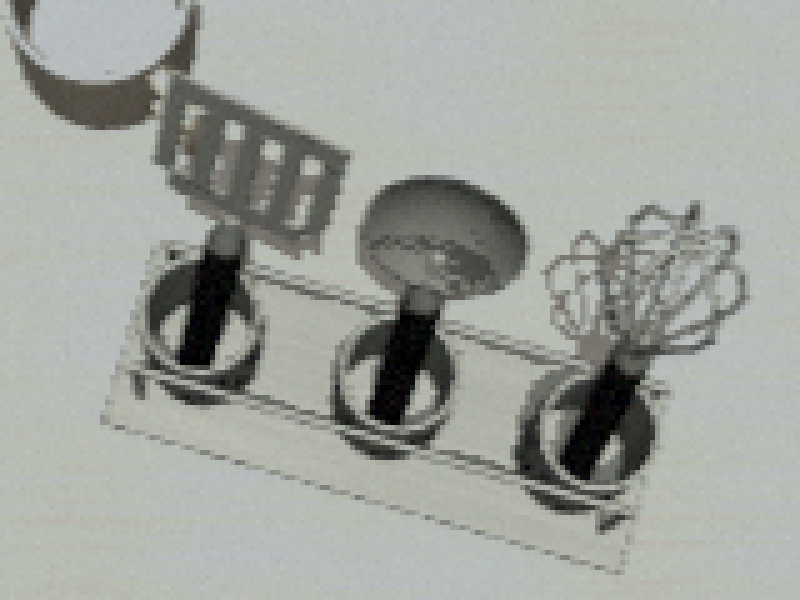

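View pics/c2.png

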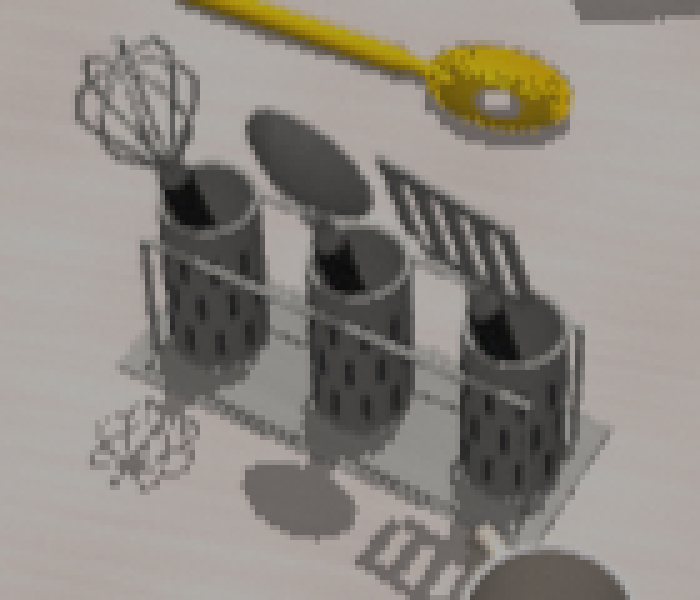

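The crop confirms it: the middle utensil has a solid steel bowl and black handle; its black/steel joint is at about (344.5,228) in top and (287.5,266) in scene. Now I'll measure.

```bash
python3 - <<'E'
from h import *
a=load('s0');b=load('t0')
def T(u,v):return(260+u/5,165+v/5)
def S(u,v):return(220+u/5,220+v/5)
P={}
for n,t,s in [('blackend',T(420,311),S(337,232)),('neck-bowl',T(424,292),S(324,215)),('tip',T(444,178),S(262,113)),('rimspoon',T(396,372),S(360,260)),('rimturner',T(205,320),S(516,328)),('rimwhisk',T(596,425),S(211,200))]:
    p,e=tri((b,t),(a,s));P[n]=p;print(n,p.round(4),np.round(e,4))
d=P['tip']-P['neck-bowl'];d/=np.linalg.norm(d);print('axis',d.round(3),np.degrees(np.arccos(d[2])),'az',np.degrees(np.arctan2(d[1],d[0])))
print('foot on floor',onz(b,T(383,425),.02))
d=P['rimturner']-P['rimwhisk'];print('stand yaw',np.degrees(np.arctan2(-d[0],d[1])),np.linalg.norm(d))
for uv in [(265,440),(622,572),(102,418)]: print(onz(b,T(*uv),0.003))
for nm,fr,(x0,x1,y0,y1) in [('t',b['frame'],(70,210,185,350)),('s',a['frame'],(400,520,225,365))]:
    c=cv2.convertScaleAbs(fr[y0:y1,x0:x1],alpha=1.4 if nm=='t' else 1.0)
    cv2.imwrite(f'pics/case_{nm}.png',cv2.resize(c,None,fx=3.6,fy=3.6,interpolation=3)[:,:,::-1])
m=cv2.imread('pics/case_t.png');n=cv2.imread('pics/case_s.png')
h=min(len(m),600);q=np.zeros((600,800,3),np.uint8);m=m[:600,:440];n=n[:600,:360];q[:len(m),:m.shape[1]]=m;q[:len(n),440:440+n.shape[1]]=n
cv2.imwrite('pics/case.png',q)
E
```

```text
blackend [ 0.6124 -0.1832  0.1408] [0.0027 0.0027]
neck-bowl [ 0.6175 -0.1857  0.1569] [0.0008 0.0008]
tip [ 0.6447 -0.1951  0.246 ] [0.0071 0.0071]
rimspoon [ 0.5939 -0.1766  0.1027] [0.0018 0.0018]
rimturner [ 0.6158 -0.0983  0.0984] [0.0031 0.0031]
rimwhisk [ 0.572  -0.2564  0.1029] [0.0024 0.0024]
axis [ 0.291 -0.1    0.952] 17.90962331662327 az -19.063208069112168
foot on floor [ 0.58268195 -0.17711752  0.02      ]
stand yaw -15.478483969959981 0.164127856978985
[ 0.57822466 -0.12607343  0.003     ]
[ 0.5197205  -0.28203477  0.003     ]
[ 0.58812337 -0.05457856  0.003     ]
```

View pics/case.png

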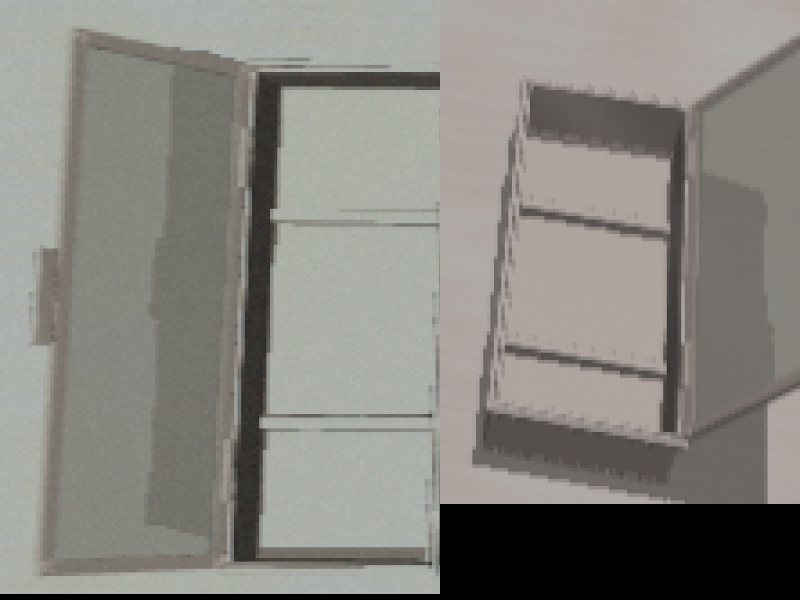

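The case picture shows the rim corners at top crop (246,68), (226,566) on the hinge side, the lid's free edge from (78,30) to (42,572) with the thumb tab at (38,297), and the two ribs on the floor.

```bash
python3 - <<'E'
from h import *
a=load('s0');b=load('t0')
T=lambda u,v:(70+u/3.6,185+v/3.6); S=lambda u,v:(400+(u-440)/3.6,225+v/3.6)
P={}
for n,t,s in [('HF',T(246,68),S(690,108)),('HN',T(226,566),S(686,440)),('RF',(201,203.5),S(525,84)),('RN',(195.5,342),S(487,412)),('LF',T(78,30),(505,234)),('LN',T(42,572),(508,327)),('tab',T(34,298),(511,274))]:
    p,e=tri((b,t),(a,s));P[n]=p;print(n,p.round(4),np.round(e,4),onz(b,t,.052).round(4))
q={k:onz(b,t,.052) for k,t in [('HF',T(246,68)),('HN',T(226,566)),('RF',(201,203.5)),('RN',(195.5,342))]}
for Q in(P,q):
    c=sum(Q[k] for k in('HF','HN','RF','RN'))/4
    d=Q['HF']-Q['HN'];e=Q['HF']-Q['RF']
    print(c.round(4),np.degrees(np.arctan2(d[1],d[0])),np.linalg.norm(d),np.linalg.norm(e))
# mug
for uv in [(281,168)]: print('mug',onz(b,uv,.085)); print('bowl',onz(b,(482,295),.055))
E
```

```text
HF [0.6302 0.1843 0.279 ] [0.014 0.014] [0.678 0.243 0.052]
HN [ 0.3735  0.3562 -0.3635] [0.0201 0.0201] [0.3901 0.2428 0.052 ]
RF [0.6305 0.0867 0.2774] [0.0215 0.0215] [0.6788 0.1112 0.052 ]
RN [ 0.3727  0.1845 -0.3768] [0.0205 0.0205] [0.3898 0.1153 0.052 ]
LF [0.6328 0.2344 0.3493] [0.0138 0.0138] [0.7008 0.3418 0.052 ]
LN [ 0.3764  0.4402 -0.2249] [0.0194 0.0194] [0.3874 0.3461 0.052 ]
tab [0.5342 0.3179 0.1503] [0.0008 0.0008] [0.543  0.3589 0.052 ]
[ 0.5017  0.2029 -0.046 ] -33.80369960946036 0.7129009506467888 0.09758613685959065
[0.5342 0.1781 0.052 ] 0.03141079443089078 0.2878725803999051 0.1317812770235965
mug [ 0.74706431 -0.05949395  0.085     ]
bowl [ 0.48300188 -0.4786868   0.055     ]
```

```bash
python3 - <<'E'
from h import *
a=load('s0');b=load('t0')
T=lambda u,v:(70+u/3.6,185+v/3.6); S=lambda u,v:(400+(u-440)/3.6,225+v/3.6)
P={}
for n,t,s in [('HF',T(246,68),S(686,440)),('HN',T(226,566),S(690,108)),('RF',(201,203.5),S(487,412)),('RN',(195.5,342),S(525,84)),('LF',T(78,30),(508,327)),('LN',T(42,572),(505,234)),('tab',T(34,298),(511,274))]:
    p,e=tri((b,t),(a,s));P[n]=p;print(n,p.round(4),np.round(e,4))
c=sum(P[k] for k in('HF','HN','RF','RN'))/4
d=P['HF']-P['HN'];e=P['HF']-P['RF']
print(c.round(4),np.degrees(np.arctan2(d[1],d[0])),np.linalg.norm(d),np.linalg.norm(e))
l=(P['LF']+P['LN']-P['HF']-P['HN'])/2; print('lid',l,np.linalg.norm(l),np.arctan2(l[2],-l[1]))
# predicted case corners at yaw 0, check both views
for c in ([.534,.180,.052],[.534,.1825,.052]):
  for g in (b,a):
    print(proj(g,[np.array(c)+[sx*.145,sy*.058,0] for sx in(1,-1) for sy in(1,-1)]).round(1).tolist())
E
```

```text
HF [0.6789 0.2458 0.0474] [0.0013 0.0013]
HN [0.3896 0.2469 0.0469] [0.0023 0.0023]
RF [0.6806 0.1197 0.0406] [0.0061 0.0061]
RN [0.3885 0.1243 0.0429] [0.0069 0.0069]
LF [0.6799 0.3059 0.1428] [0.0013 0.0013]
LN [0.3915 0.3125 0.1388] [0.0023 0.0023]
tab [0.5342 0.3179 0.1503] [0.0008 0.0008]
[0.5344 0.1842 0.0445] -0.20867062282316648 0.2892894597442101 0.12628567626208562
lid [0.00149028 0.06283958 0.09367116] 0.11280656452814648 2.161691577506714
[[140.7, 203.4], [195.9, 203.4], [135.1, 342.8], [192.2, 342.4]]
[[464.6, 345.5], [412.1, 336.2], [465.5, 253.1], [420.6, 246.1]]
[[139.5, 203.4], [194.7, 203.4], [133.9, 342.8], [191.0, 342.4]]
[[465.7, 345.7], [413.2, 336.4], [466.5, 253.2], [421.6, 246.3]]
```

{"fn": "arm_command", "kwargs": {
  "steps": [
    [[-7,0,0,-7,-15,-25,60],[-14,0,0,-14,-37,-60,60],[-21,0,0,-21,-59,-95,60],[-28,0,0,-28,-81,-130,60],[-35,0,0,-35,-103,-165,60],[-42,0,0,-42,-125,-200,60],[-49,0,0,-49,-147,-235,60],[-56,0,0,-56,-169,-270,60],[-63,0,0,-63,-191,-305,60],[-70,0,0,-70,-217,-340,60]]
  ]
}}

```text
t: 0.93
tcp_pos: [0.4199, -0.1363, 0.3007]
tool_rot: [-50.5, 90.0, -138.0]
ft_force: [1.3, -0.0, -0.2]
grip_width: 0.704
```

```bash
cat >> h.py <<'E'
def to(p,R=None):
    s=ctrl.observe(); R0=Ro.from_euler('xyz',s['tool_rot'],degrees=True)
    R=R0 if R is None else R
    return np.r_[np.degrees((R0.inv()*R).as_rotvec()),R0.inv().apply(np.array(p)-s['tcp_pos'])*1e3].round(1)
def st():
    s=ctrl.observe(); R=Ro.from_euler('xyz',s['tool_rot'],degrees=True).as_matrix()
    print('t',round(s['t'],2),'q',s['joints'].round(1),'tcp',s['tcp_pos'].round(4),'\nx',R[:,0].round(3),'y',R[:,1].round(3),'F',s['ft_force'].round(1),'w',round(s['grip_width'],3)); return s
E
python3 - <<'E'
from h import *
st()
R=Ro.from_euler('ZY',[-17,18],degrees=True)
print(to([.43,-.13,.30],R),to([.43,-.13,.30],R*Ro.from_euler('x',180,degrees=True)))
E
```

```text
t 0.93 q [-18.    5.9   1.   85.1  -0.   69.6] tcp [ 0.4199 -0.1363  0.3007] 
x [-0. -0. -1.] y [ 0.999  0.043 -0.   ] F [ 1.3 -0.  -0.2] w 0.704
[-60.6 -62.2  44.    0.7  10.3  -5.9] [92.8 47.7 67.5  0.7 10.3 -5.9]
```

{"fn": "arm_command", "kwargs": {
  "steps": [
    [[-7,0,0,0,5,0,60],[-14,0,0,0,10,1,60],[-21,0,0,2,15,2,60],[-28,0,0,4,20,3,60],[-35,0,0,6,25,4,60],[-42,0,0,8,30,5,60],[-49,0,0,10,35,6,60],[-56,0,0,12,40,6,60],[-63,0,0,15,50,7,60],[-70,0,0,20,58,8,60]]
  ]
}}

```text
t: 1.77
tcp_pos: [0.4778, -0.144, 0.2804]
tool_rot: [104.2, 90.0, 86.7]
ft_force: [0.6, 0.6, 0.8]
grip_width: 0.702
```

```bash
python3 - <<'E'
from h import *
st()
R=Ro.from_euler('ZY',[-17,18],degrees=True)
print(to([.478,-.146,.24],R))
E
```

```text
t 1.77 q [-16.8  12.8   6.3  83.5   0.    0.8] tcp [ 0.4778 -0.144   0.2804] 
x [ 0.  0. -1.] y [0.302 0.953 0.   ] F [0.6 0.6 0.8] w 0.702
[ -0.5 -72.    0.3  40.4  -1.9   0.8]
```

{"fn": "arm_command", "kwargs": {
  "steps": [
    [[0,-7,0,0,0,0,60],[0,-14,0,4,0,0,60],[0,-21,0,8,0,0,60],[0,-28,0,12,0,0,60],[0,-35,0,16,0,0,60],[0,-42,0,20,0,0,60],[0,-49,0,24,-1,0,60],[0,-56,0,28,-1,0,60],[0,-63,0,34,-2,0,60],[0,-70,0,40,-2,0,60]]
  ]
}}

```text
t: 2.6
tcp_pos: [0.4817, -0.1471, 0.2485]
tool_rot: [-0.0, 28.2, -17.9]
ft_force: [-0.0, -0.8, -0.9]
grip_width: 0.7
```

{"fn": "arm_command", "kwargs": {
  "steps": [
    [[0,-2,0,0,0,0,50],[0,-2,0,0,0,0,50],[0,-2,0,0,0,0,50]]
  ]
}}

```text
t: 2.85
tcp_pos: [0.4857, -0.1482, 0.2516]
tool_rot: [-0.0, 26.7, -17.9]
ft_force: [0.0, -0.3, -0.4]
grip_width: 0.586
```

```bash
python3 - <<'E'
from h import *
st()
g=shot('wrist','w0'); f=g['frame']
print(ray(g,(320,240)))
a=load('s0');b=load('t0')
cv2.imwrite('pics/w0v.png',f[:,:,::-1])
E
```

```text
t 2.85 q [-15.9 -14.3 -62.3 -21.3  -1.8   0.9] tcp [ 0.4857 -0.1482  0.2516] 
x [ 0.85  -0.275 -0.449] y [ 0.307  0.952 -0.   ] F [ 0.  -0.3 -0.4] w 0.586
(array([ 0.3333862 , -0.09918525,  0.251708  ]), array([ 0.9349426 , -0.29908269, -0.19087135]))
```

View pics/w0v.png

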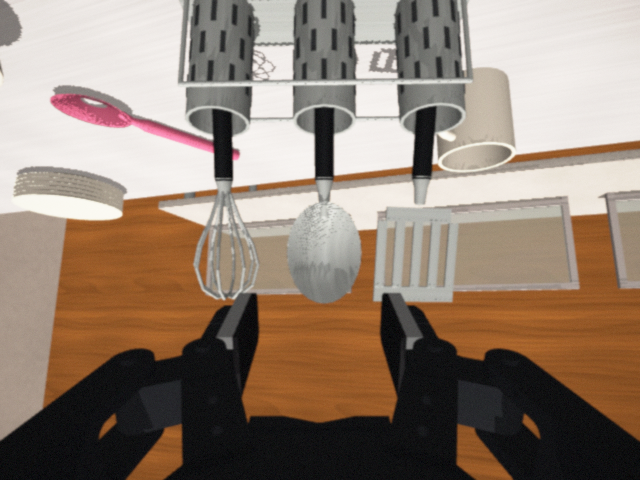

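The wrist view (camera below the hand) shows the spoon centred: black/steel joint at (324,180), bowl tip (324,302), cup rim centre (325,117), whisk left, turner right. I'll refine the spoon with all three views.

```bash
python3 - <<'E'
from h import *
a=load('s0');b=load('t0');w=load('w0')
T=lambda u,v:(260+u/5,165+v/5); S=lambda u,v:(220+u/5,220+v/5)
P={}
for n,t,s,q in [('black142',T(420,311),S(337,232),(324,180)),('bowl160',T(424,292),S(324,215),(323,203)),('tip245',T(444,178),S(262,113),(324,302))]:
    for L in ([(b,t),(a,s),(w,q)],[(b,t),(w,q)],[(a,s),(w,q)]):
        p,e=tri(*L);print(n,p.round(4),np.round(e,4))
        P.setdefault(n,p)
d=P['tip245']-P['black142'];print(np.linalg.norm(d));d/=np.linalg.norm(d)
print(d.round(3),'lean',np.degrees(np.arccos(d[2])),'az',np.degrees(np.arctan2(d[1],d[0])))
m=(P['tip245']+P['black142']+P['bowl160'])/3; L0=(245+142+160)/3e3
g=m+d*(.13-L0);print('grip',g,'foot',m-d*L0)
for n,c in (('b',b),('s',a),('w',w)): print(n,proj(c,[g,g+d*.012,m-d*L0]).round(1).tolist())
E
```

```text
black142 [ 0.613  -0.1837  0.1437] [0.0021 0.0038 0.002 ]
black142 [ 0.6123 -0.1853  0.1452] [0.0003 0.0003]
black142 [ 0.6135 -0.1826  0.1439] [0.0028 0.0028]
bowl160 [ 0.6183 -0.1861  0.1609] [0.0013 0.0027 0.0024]
bowl160 [ 0.6164 -0.1866  0.1633] [0.0006 0.0006]
bowl160 [ 0.6202 -0.1861  0.1613] [0.0023 0.0023]
tip245 [ 0.6443 -0.1953  0.2436] [0.007  0.0074 0.0012]
tip245 [ 0.643  -0.1913  0.2425] [0.0032 0.0032]
tip245 [ 0.6462 -0.1991  0.2442] [0.0038 0.0038]
0.10533861880330161
[ 0.297 -0.11   0.948] lean 18.477495136969058 az -20.295955237720413
grip [ 0.60962267 -0.18259538  0.13307148] foot [ 0.57097953 -0.16830395  0.00977322]
b [[342.1, 229.5], [343.1, 226.7], [332.4, 255.9]]
s [[286.9, 267.7], [285.8, 265.4], [297.3, 290.3]]
w [[325.8, 164.4], [325.6, 179.4], [328.6, -8.9]]
```

```bash
python3 - <<'E'
from h import *
R=Ro.from_euler('ZY',[-17.5,18],degrees=True); G=np.array([.610,-.183,.133]); x=R.apply([1,0,0])
print(to(G+x*(.014-.08),R)); print(to(G+x*.014,R))
E
```

```text
[-1.000e-01 -8.700e+00  4.000e-01  1.034e+02  4.800e+00 -5.750e+01]
[-1.000e-01 -8.700e+00  4.000e-01  1.825e+02  5.300e+00 -4.540e+01]
```

{"fn": "arm_command", "kwargs": {
  "steps": [
    [[0,0,0,20,1,-8,50],[0,-2,0,40,2,-18,50],[0,-4,0,58,3,-28,50],[0,-6,0,74,4,-38,50],[0,-8,0,88,4,-48,50],[0,-9,0,98,5,-55,50],[0,-9,0,103,5,-58,50],[0,-9,0,103,5,-58,50],[0,-9,0,103,5,-58,50]]
  ]
}}

```text
t: 3.65
tcp_pos: [0.5926, -0.1753, 0.1629]
tool_rot: [-0.1, 19.1, -18.0]
ft_force: [0.1, -0.2, 0.8]
grip_width: 0.585
```

```bash
python3 - <<'E'
from h import *
st()
R=Ro.from_euler('ZY',[-17.5,18],degrees=True); G=np.array([.610,-.183,.133]); x=R.apply([1,0,0])
print(to(G+x*(.014-.08),R)); print(to(G+x*.014,R))
w=shot('wrist','w1')
q=cv2.inRange(cv2.cvtColor(w['frame'],cv2.COLOR_RGB2HSV),(0,0,0),(180,255,45))
for r in range(60,480,20): 
    c=np.where(q[r,260:400])[0]; print(r,(c.min()+260,c.max()+260,len(c)) if len(c) else None,end=' ')
print(proj(w,[G]))
E
```

```text
t 3.65 q [-15.1  25.5 -62.3 -68.7  -2.7   0.9] tcp [ 0.5926 -0.1753  0.1629] 
x [ 0.899 -0.292 -0.327] y [ 0.309  0.951 -0.001] F [ 0.1 -0.2  0.8] w 0.585
[ -0.1  -1.1   0.5 -38.4  -2.5 -23.3]
[ -0.1  -1.1   0.5  41.6  -1.8 -21.8]
60 None 80 (np.int64(270), np.int64(350), 9) 100 (np.int64(306), np.int64(350), 8) 120 None 140 None 160 None 180 (np.int64(296), np.int64(328), 33) 200 (np.int64(297), np.int64(328), 32) 220 (np.int64(297), np.int64(327), 31) 240 (np.int64(297), np.int64(327), 31) 260 (np.int64(298), np.int64(327), 30) 280 None 300 (np.int64(383), np.int64(390), 8) 320 (np.int64(382), np.int64(398), 17) 340 (np.int64(382), np.int64(399), 18) 360 (np.int64(387), np.int64(399), 13) 380 (np.int64(393), np.int64(399), 7) 400 (np.int64(398), np.int64(399), 2) 420 (np.int64(260), np.int64(399), 103) 440 (np.int64(260), np.int64(399), 140) 460 (np.int64(260), np.int64(399), 140) [[315.11074709 243.32727267]]
```

```bash
cat > kin.py <<'E'
import numpy as np
from scipy.optimize import least_squares
D=[((13.8283,.2208,76.5018),(.188,-.4627,.2305)),((5.9,1,85.1),(.4199,-.1363,.3007)),((12.8,6.3,83.5),(.4778,-.144,.2804)),((-14.3,-62.3,-21.3),(.4857,-.1482,.2516)),((25.5,-62.3,-68.7),(.5926,-.1753,.1629))]
def f(v,q):
    a,h,L1,L2,c,L3=v;q2,q3,q4=np.radians(q)
    e=q2-q3+c;p=q2-q3+q4
    return np.array([a+L1*np.sin(q2)+L2*np.cos(e)+L3*np.cos(p),h+L1*np.cos(q2)-L2*np.sin(e)-L3*np.sin(p)])
s=least_squares(lambda v:np.concatenate([f(v,q)-[np.hypot(*p[:2]),p[2]] for q,p in D]),[0,.3,.3,.3,0,.25])
V=s.x
def ik(r,z,pitch):
    return least_squares(lambda x:f(V,(x[0],x[1],pitch-x[0]+x[1]))-[r,z],[25,-50]).x
if __name__=='__main__':
    print(V.round(3),s.fun.round(4))
    for p in (0,10,18,25,30,40,50):
        print(p,[ (n,ik(r,z,p).round(1).tolist()) for n,r,z in [('grasp',.650,.1287),('lift',.69,.255)]])
E
python3 kin.py
```

```text
[ 0.002  0.241  0.492  0.39  -0.021  0.404] [-0.      0.     -0.      0.0001  0.     -0.0001  0.     -0.0002  0.
  0.0001]
0 [('grasp', [62.4, -58.2]), ('lift', [34.7, -55.8])]
10 [('grasp', [47.6, -60.4]), ('lift', [21.3, -53.2])]
18 [('grasp', [35.1, -58.8]), ('lift', [13.2, -48.5])]
25 [('grasp', [25.8, -55.3]), ('lift', [8.7, -43.0])]
30 [('grasp', [20.8, -51.9]), ('lift', [6.9, -38.5])]
40 [('grasp', [15.0, -43.3]), ('lift', [6.2, -28.4])]
50 [('grasp', [13.8, -33.3]), ('lift', [8.7, -17.1])]
```

{"fn": "arm_command", "kwargs": {
  "steps": [
    [[0,0,0,7,0,-4,50],[0,0,0,14,0,-8,50],[0,0,0,20,-1,-11,50],[0,0,0,20,-1,-11,50],[0,0,0,20,-1,-11,50]]
  ]
}}

```text
t: 4.12
tcp_pos: [0.6076, -0.1813, 0.149]
tool_rot: [-0.0, 18.8, -18.0]
ft_force: [0.6, -0.5, 0.4]
grip_width: 0.587
```

```bash
python3 - <<'E'
from h import *
st()
R=Ro.from_euler('ZY',[-17.5,18],degrees=True); G=np.array([.610,-.183,.133]); x=R.apply([1,0,0])
print(to(G+x*.014,R))
E
```

```text
t 4.12 q [-15.4  29.4 -60.5 -71.1  -2.5   0.8] tcp [ 0.6076 -0.1813  0.149 ] 
x [ 0.9   -0.293 -0.322] y [ 0.309  0.951 -0.001] F [ 0.6 -0.5  0.4] w 0.587
[ -0.1  -0.8   0.5  21.8  -0.7 -14.1]
```

{"fn": "arm_command", "kwargs": {
  "steps": [
    [[0,0,0,6,0,-4,50],[0,0,0,12,0,-8,50],[0,-1,0,18,-1,-12,50],[0,-1,0,22,-1,-14,50],[0,-1,0,22,-1,-14,50],[0,-1,0,22,-1,-14,30],[0,-1,0,22,-1,-14,15],[0,-1,0,22,-1,-14,5],[0,-1,0,22,-1,-14,0],[0,-1,0,22,-1,-14,0]]
  ]
}}

```text
t: 4.95
tcp_pos: [0.6225, -0.1871, 0.1279]
tool_rot: [-0.0, 17.8, -18.0]
ft_force: [-1.3, 0.1, -0.2]
grip_width: 0.159
```

{"fn": "arm_command", "kwargs": {
  "steps": [
    [[0,0,0,0,0,0,0],[0,0,0,0,0,0,0],[0,0,0,0,0,0,0],[0,0,0,0,0,0,0],[0,0,0,0,0,0,0]]
  ]
}}

```text
t: 5.37
tcp_pos: [0.6227, -0.1871, 0.1279]
tool_rot: [-0.0, 17.8, -18.0]
ft_force: [-1.1, 0.2, 1.7]
grip_width: 0.16
```

```bash
python3 - <<'E'
from h import *
st(); w=shot('wrist','w2')
G=np.array([.610,-.183,.133]); print(to(ctrl.observe()['tcp_pos']+np.array([.297,-.1,.948])*.135)); print(proj(w,[G]))
E
```

```text
t 5.37 q [-15.7  35.4 -58.8 -76.5  -2.2   0.7] tcp [ 0.6227 -0.1871  0.1279] 
x [ 0.905 -0.295 -0.306] y [ 0.309  0.951 -0.001] F [-1.1  0.2  1.7] w 0.16
[  0.    0.    0.    1.1  -0.5 134.8]
[[319.32398645 331.104773  ]]
```

View pics/w2.png

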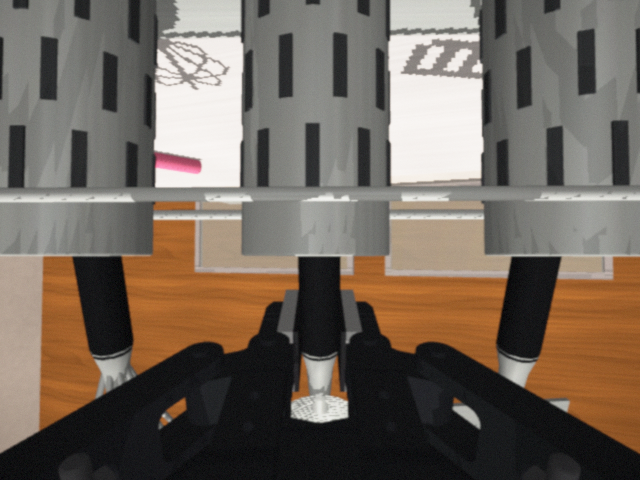

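The picture shows the black handle clamped between the pads at (320,320), above the middle cup's rim (row 255). Lifting along the handle.

{"fn": "arm_command", "kwargs": {
  "steps": [
    [[0,0,0,0,0,6,0],[0,0,0,0,0,16,0],[0,0,0,0,0,30,0],[0,0,0,0,0,46,0],[0,0,0,0,0,62,0],[0,0,0,0,0,80,0],[0,0,0,0,0,98,0],[0,0,0,0,0,115,0],[0,0,0,0,0,130,0],[0,0,0,0,0,140,0]]
  ]
}}

```text
t: 6.25
tcp_pos: [0.664, -0.2004, 0.2629]
tool_rot: [-0.0, 17.7, -18.0]
ft_force: [0.0, -0.2, -1.7]
grip_width: 0.158
```

{"fn": "arm_command", "kwargs": {
  "steps": [
    [[0,0,0,0,0,10,0],[0,0,0,0,0,20,0],[0,0,0,0,0,20,0],[0,0,0,0,0,20,0]]
  ]
}}

```text
t: 6.58
tcp_pos: [0.6693, -0.2021, 0.2803]
tool_rot: [-0.0, 17.8, -18.0]
ft_force: [-1.0, -0.2, -1.7]
grip_width: 0.158
```

```bash
python3 - <<'E'
from h import *
st(); a=shot('scene','s1')
cv2.imwrite('pics/s1c.png',cv2.resize(a['frame'][140:370,150:450],None,fx=2.5,fy=2.5)[:,:,::-1])
from kin import ik
for r,z,p in[(.66,.30,18),(.60,.33,18),(.6,.33,60),(.57,.33,89),(.57,.15,89),(.57,.012,89)]: print(r,z,p,ik(r,z,p))
E
```

```text
t 6.58 q [-16.   10.6 -45.9 -38.6  -2.    0.6] tcp [ 0.6693 -0.2021  0.2803] 
x [ 0.905 -0.294 -0.306] y [ 0.309  0.951 -0.001] F [-1.  -0.2 -1.7] w 0.158
0.66 0.3 18 [  3.86275723 -49.13342895]
0.6 0.33 18 [ -7.44571478 -53.16363113]
0.6 0.33 60 [ 1.15834386 -7.79308915]
0.57 0.33 89 [20.53668732 24.1282294 ]
0.57 0.15 89 [23.52889142  1.65067572]
0.57 0.012 89 [31.50884472 -8.42957777]
```

View pics/s1c.png

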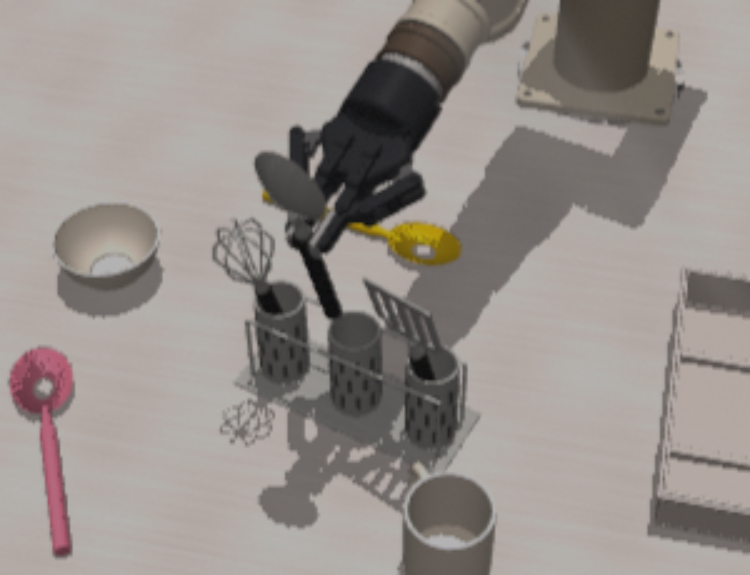

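The scene shows the spoon clear of the middle cup with its foot above the rim; the whisk and turner are still standing. Next I raise it and pull back.

```bash
python3 - <<'E'
from h import *
from kin import ik
for r,z,p in[(.55,.38,50),(.60,.36,35)]: print(r,z,p,ik(r,z,p))
R=Ro.from_euler('ZY',[-18,50],degrees=True)
print(to([.526,-.163,.38],R))
E
```

```text
0.55 0.38 50 [-11.71520843 -17.74545934]
0.6 0.36 35 [-11.72602462 -32.47749376]
[   0.    32.1    0.  -171.8   -7.1   50.6]
```

{"fn": "arm_command", "kwargs": {
  "steps": [
    [[0,2,0,-8,0,8,0],[0,5,0,-22,-1,18,0],[0,8,0,-40,-2,28,0],[0,12,0,-60,-3,36,0],[0,16,0,-82,-4,42,0],[0,20,0,-104,-5,46,0],[0,24,0,-126,-6,48,0],[0,28,0,-148,-6,50,0],[0,31,0,-164,-7,50,0],[0,32,0,-172,-7,50,0]]
  ]
}}

```text
t: 7.47
tcp_pos: [0.5257, -0.1628, 0.3819]
tool_rot: [-0.1, 49.8, -18.1]
ft_force: [0.8, -0.3, -0.6]
grip_width: 0.164
```

```bash
python3 - <<'E'
from h import *
st()
R=Ro.from_euler('ZY',[0,90],degrees=True)
R1=Ro.from_euler('ZY',[0,89],degrees=True)
print(to([.5415,.184,.30],R),to([.53,.0,.36],Ro.from_euler('ZY',[-9,70],degrees=True)))
E
```

```text
t 7.47 q [-16.7 -11.8 -17.7  44.   -0.9   0.9] tcp [ 0.5257 -0.1628  0.3819] 
x [ 0.613 -0.2   -0.764] y [ 0.309  0.951 -0.001] F [ 0.8 -0.3 -0.6] w 0.164
[ -17.2   39.8    6.4    2.9  334.8 -123.1] [ -7.8  20.1   4.6 -13.2 156.2 -49.4]
```

{"fn": "arm_command", "kwargs": {
  "steps": [
    [[-1,2,0,0,10,-4,0],[-3,6,1,0,35,-13,0],[-4,10,1,0,70,-26,0],[-6,14,2,0,108,-40,0],[-8,19,3,0,146,-54,0],[-10,24,4,0,184,-68,0],[-12,29,4,0,222,-82,0],[-14,34,5,0,260,-96,0],[-16,38,6,0,297,-109,0],[-17,40,6,2,325,-119,0]]
  ]
}}

```text
t: 8.3
tcp_pos: [0.5418, 0.1765, 0.2986]
tool_rot: [-157.2, 89.4, -157.4]
ft_force: [0.6, -1.2, -0.1]
grip_width: 0.16
```

{"fn": "arm_command", "kwargs": {
  "steps": [
    [[0,0,0,0,10,0,0],[0,0,0,0,10,0,0],[0,0,0,0,10,0,0],[0,0,0,0,10,0,0]]
  ]
}}

```text
t: 8.63
tcp_pos: [0.5411, 0.1827, 0.3019]
tool_rot: [-123.4, 89.7, -123.9]
ft_force: [-0.1, -0.0, -1.6]
grip_width: 0.164
```

```bash
python3 - <<'E'
from h import *
st(); w=shot('wrist','w3'); t=shot('top','t3')
q=np.vstack([w['frame'][:, :], cv2.convertScaleAbs(t['frame'][:,:],alpha=1.4)])
q=cv2.resize(np.hstack([w['frame'],np.zeros_like(w['frame'])]),(800,300))
B=cv2.resize(cv2.convertScaleAbs(t['frame'][165:375,60:340],alpha=1.4),(400,300))
q[:,400:]=B; cv2.imwrite('pics/v3.png',q[:,:,::-1])
E
```

```text
t 8.63 q [18.8 21.6 21.5 90.1 -0.2 19.2] tcp [0.5411 0.1827 0.3019] 
x [-0.003 -0.004 -1.   ] y [ 0.007  1.    -0.004] F [-0.1 -0.  -1.6] w 0.164
```

View pics/v3.png

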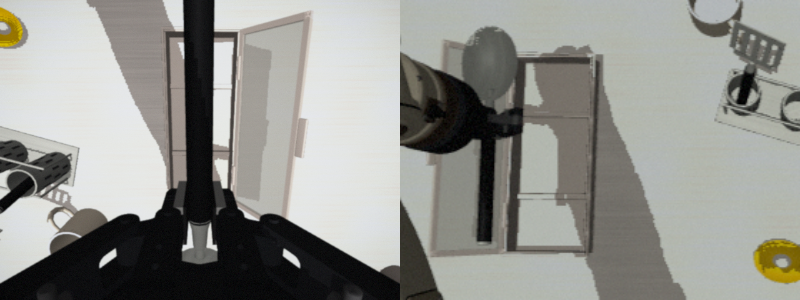

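The view shows the spoon held level, bowl away from the robot, over the case; in the wrist frame the case's near corners are at about (264,53) and (380,53). I'll check the case pose against the predicted corners and the spoon's tilt and yaw.

```bash
python3 - <<'E'
from h import *
w=load('w3');t=load('t3'); s=ctrl.observe()
C=[(.389,.127,.052),(.389,.243,.052),(.679,.127,.052),(.679,.243,.052)]
print('w',proj(w,C).round(1).tolist(),'t',proj(t,C).round(1).tolist())
g=cv2.cvtColor(w['frame'],cv2.COLOR_RGB2GRAY).astype(int)
for r in(80,120,190,220):
    e=np.abs(np.diff(g[r])); print(r,[(int(i),int(g[r,i-2]),int(g[r,i+3])) for i in np.where(e>18)[0] if 240<i<480])
c=g[:,280]; e=np.abs(np.diff(c));print('col280',[(int(i),int(c[i-2]),int(c[i+3])) for i in np.where(e>18)[0] if i<300])
# handle in top
k=(t['frame'].max(2)<35); 
for r in range(255,345,8):
    x=np.where(k[r,95:140])[0]; print(r,(x.min()+95,x.max()+95) if len(x) else None,end=' ')
G=s['tcp_pos']+[0,0,.014]
for dz in(-.01,0,.01): print('footpred',dz,proj(t,[G+[-.13,0,dz]]).round(1),proj(w,[G+[-.08,0,dz*.6],G+[-.04,0,dz*.3]]).round(1).tolist())
E
```

```text
w [[259.9, 46.4], [383.0, 45.4], [272.4, 323.9], [373.0, 323.6]] t [[189.8, 342.4], [132.7, 342.8], [193.5, 203.4], [138.3, 203.4]]
80 [(264, 130, 60), (265, 133, 61), (270, 61, 146), (271, 60, 155), (287, 153, 229), (288, 151, 230), (292, 229, 59), (293, 230, 15), (294, 225, 3), (295, 205, 10), (340, 10, 220), (341, 15, 229), (342, 13, 230), (371, 229, 78), (372, 229, 63), (373, 226, 62), (377, 63, 206), (378, 62, 210), (379, 66, 184), (381, 156, 161)]
120 [(265, 131, 63), (266, 127, 59), (271, 59, 150), (272, 62, 154), (293, 154, 27), (294, 152, 9), (295, 149, 8), (339, 14, 182), (340, 5, 224), (341, 10, 230), (342, 31, 232), (368, 231, 118), (369, 230, 83), (370, 227, 69), (371, 206, 65), (375, 69, 159), (376, 65, 162), (377, 64, 181), (379, 136, 215), (380, 159, 200), (383, 202, 181)]
190 [(268, 128, 66), (269, 135, 64), (273, 66, 147), (274, 64, 154), (295, 153, 12), (296, 153, 14), (297, 143, 13), (339, 18, 224), (340, 6, 230), (341, 17, 231), (366, 231, 92), (367, 231, 67), (368, 227, 65), (369, 203, 69), (372, 67, 211), (373, 65, 209), (374, 69, 180), (376, 167, 162)]
220 [(2
[... 319 characters left out ...]
75, 178, 163), (474, 172, 158)]
col280 [(49, 191, 59), (50, 187, 59), (58, 59, 149), (59, 61, 151), (60, 59, 149), (239, 151, 127), (241, 139, 149)]
255 (np.int64(95), np.int64(139)) 263 (np.int64(95), np.int64(126)) 271 (np.int64(95), np.int64(126)) 279 (np.int64(116), np.int64(125)) 287 (np.int64(116), np.int64(125)) 295 (np.int64(116), np.int64(125)) 303 (np.int64(115), np.int64(124)) 311 (np.int64(115), np.int64(124)) 319 (np.int64(115), np.int64(123)) 327 (np.int64(114), np.int64(123)) 335 None 343 None footpred -0.01 [[119.  336.6]] [[315.9, 107.5], [316.8, 226.5]]
footpred 0 [[116.8 336.9]] [[315.7, 106.1], [316.7, 228.5]]
footpred 0.01 [[114.4 337.1]] [[315.4, 104.6], [316.6, 230.6]]
```

Case confirmed at centre (0.534, 0.185), yaw ≈ 0, rim 52 mm; the spoon is level to about 2° (foot slightly low), which suits the ribs. Lowering.

{"fn": "arm_command", "kwargs": {
  "steps": [
    [[0,0,0,10,0,0,0],[0,0,0,30,1,-1,0],[0,0,0,55,1,-1,0],[0,0,0,82,2,-2,0],[0,0,0,110,2,-2,0],[0,0,0,138,2,-3,0],[0,0,0,165,2,-3,0],[0,0,0,188,2,-3,0],[0,0,0,208,2,-3,0],[0,0,0,222,2,-3,0]]
  ]
}}

```text
t: 9.57
tcp_pos: [0.5367, 0.1833, 0.0788]
tool_rot: [-133.4, 89.7, -133.9]
ft_force: [0.5, 0.5, -0.5]
grip_width: 0.157
```

{"fn": "arm_command", "kwargs": {
  "steps": [
    [[0,0,0,8,0,0,0],[0,0,0,18,0,0,0],[0,0,0,28,0,0,0],[0,0,0,38,0,0,0],[0,0,0,44,0,0,0],[0,0,0,46,0,0,0],[0,0,0,46,0,0,0],[0,0,0,46,0,0,0]]
  ]
}}

```text
t: 10.23
tcp_pos: [0.5377, 0.185, 0.0339]
tool_rot: [-128.9, 89.7, -129.3]
ft_force: [-0.1, -1.2, -1.3]
grip_width: 0.154
```

```bash
python3 - <<'E'
from h import *
st()
E
```

```text
t 10.23 q [19.1 30.6 -6.  53.7 -0.1 19.4] tcp [0.5377 0.185  0.0339] 
x [-0.003 -0.004 -1.   ] y [ 0.006  1.    -0.004] F [-0.1 -1.2 -1.3] w 0.154
```

{"fn": "arm_command", "kwargs": {
  "steps": [
    [[0,0,0,3,0,0,0],[0,0,0,6,0,0,0],[0,0,0,9,0,0,0],[0,0,0,12,0,0,0],[0,0,0,14,0,0,0],[0,0,0,16,0,0,0],[0,0,0,16,0,0,0]]
  ]
}}

```text
t: 10.82
tcp_pos: [0.537, 0.1847, 0.0171]
tool_rot: [-136.2, 89.7, -136.5]
ft_force: [-0.1, -0.4, -0.8]
grip_width: 0.158
```

{"fn": "arm_command", "kwargs": {
  "steps": [
    [[0,0,0,1,0,0,0],[0,0,0,2,0,0,0],[0,0,0,3,0,0,0],[0,0,0,3,0,0,0]]
  ]
}}

```text
t: 11.15
tcp_pos: [0.5373, 0.1848, 0.0146]
tool_rot: [-132.0, 89.7, -132.3]
ft_force: [0.7, 0.8, -1.0]
grip_width: 0.16
```

{"fn": "arm_command", "kwargs": {
  "steps": [
    [[0,0,0,1,0,0,0],[0,0,0,2,0,0,0],[0,0,0,2,0,0,0]]
  ]
}}

```text
t: 11.4
tcp_pos: [0.5376, 0.1848, 0.0135]
tool_rot: [-127.1, 89.7, -127.5]
ft_force: [-0.5, -0.7, 3.6]
grip_width: 0.157
```

Contact is felt (+5 N) at the expected height. Opening gradually, then retreating.

{"fn": "arm_command", "kwargs": {
  "steps": [
    [[0,0,0,0,0,0,14],[0,0,0,0,0,0,17],[0,0,0,0,0,0,20],[0,0,0,0,0,0,24],[0,0,0,0,0,0,30],[0,0,0,0,0,0,36],[0,0,0,0,0,0,40],[0,0,0,0,0,0,40],[0,0,0,0,0,0,40],[0,0,0,0,0,0,40]]
  ]
}}

```text
t: 12.23
tcp_pos: [0.5373, 0.1848, 0.0126]
tool_rot: [-132.8, 89.7, -133.2]
ft_force: [0.2, -0.4, -0.1]
grip_width: 0.472
```

{"fn": "arm_command", "kwargs": {
  "steps": [
    [[0,0,0,-5,0,0,40],[0,0,0,-15,0,0,40],[0,0,0,-30,0,0,40],[0,0,0,-55,0,0,40],[0,0,0,-85,0,0,40],[0,0,0,-120,0,0,40],[0,0,0,-155,0,0,40],[0,0,0,-190,0,0,20],[0,0,0,-220,0,0,0],[0,0,0,-230,0,0,0]]
  ]
}}

```text
t: 13.07
tcp_pos: [0.5402, 0.1864, 0.2498]
tool_rot: [-1.9, 89.6, -2.2]
ft_force: [0.9, 0.3, 0.3]
grip_width: 0.049
```

```bash
python3 - <<'E'
from h import *
st(); a=shot('scene','s4'); w=shot('wrist','w4')
q=np.zeros((300,800,3),np.uint8)
q[:,:400]=cv2.resize(a['frame'][220:370,380:580],(400,300)); q[:,400:]=cv2.resize(w['frame'],(400,300))
cv2.imwrite('pics/v4.png',q[:,:,::-1])
E
```

```text
t 13.07 q [19.1 21.4 13.6 81.8 -0.1 19.5] tcp [0.5402 0.1864 0.2498] 
x [ 0.007 -0.    -1.   ] y [ 0.006  1.    -0.   ] F [0.9 0.3 0.3] w 0.049
```

View pics/v4.png

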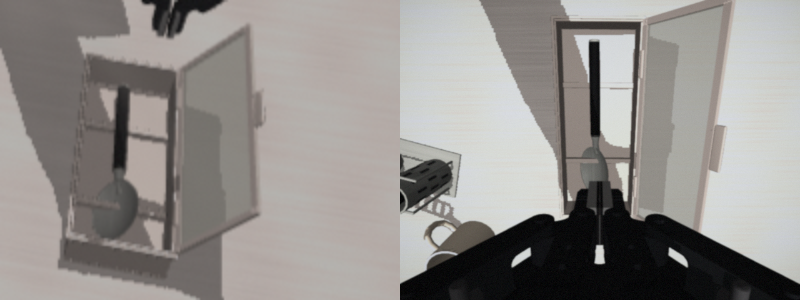

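The spoon lies inside the case between the walls, bowl toward the far end, and the hand is clear (scene crop spoon at (120,160); lid open at right). Now going over and behind the lid with shut fingers.

{"fn": "arm_command", "kwargs": {
  "steps": [
    [[0,0,0,0,15,-1,0],[0,0,0,0,40,-2,0],[0,0,0,0,70,-3,0],[0,0,0,0,100,-4,0],[0,0,0,0,130,-5,0],[0,0,0,0,160,-6,0],[0,0,0,0,180,-6,0],[0,0,0,0,190,-6,0],[0,0,0,0,194,-6,0],[0,0,0,0,194,-6,0]]
  ]
}}

```text
t: 14.0
tcp_pos: [0.5327, 0.3797, 0.2402]
tool_rot: [-134.6, 89.5, -134.9]
ft_force: [-0.5, 0.0, 0.4]
grip_width: -0.003
```

{"fn": "arm_command", "kwargs": {
  "steps": [
    [[0,0,0,15,0,0,0],[0,0,0,40,0,0,0],[0,0,0,70,0,0,0],[0,0,0,100,0,0,0],[0,0,0,125,0,0,0],[0,0,0,136,0,0,0],[0,0,0,136,0,0,0],[0,0,0,136,0,0,0]]
  ]
}}

```text
t: 14.67
tcp_pos: [0.5331, 0.3781, 0.1063]
tool_rot: [-131.3, 89.7, -131.8]
ft_force: [-0.1, 0.9, -0.1]
grip_width: 0.006
```

```bash
python3 - <<'E'
from h import *
st()
for p in [(.325,.115),(.29,.128),(.26,.136),(.213,.136),(.187,.116),(.169,.089),(.163,.065),(.163,.056)]: print(p,to([.534,*p]))
E
```

```text
t 14.67 q [35.4 35.6 14.9 69.6 -0.1 35.8] tcp [0.5331 0.3781 0.1063] 
x [-0.004 -0.004 -1.   ] y [ 0.007  1.    -0.004] F [-0.1  0.9 -0.1] w 0.006
(0.325, 0.115) [  0.    0.    0.   -8.5 -53.2   1.2]
(0.29, 0.128) [  0.    0.    0.  -21.3 -88.2   1.5]
(0.26, 0.136) [   0.     0.     0.   -29.2 -118.2    1.7]
(0.213, 0.136) [   0.     0.     0.   -29.  -165.2    2. ]
(0.187, 0.116) [   0.     0.     0.    -8.9 -191.2    2.3]
(0.169, 0.089) [   0.     0.     0.    18.2 -209.     2.5]
(0.163, 0.065) [   0.     0.     0.    42.2 -214.9    2.6]
(0.163, 0.056) [   0.     0.     0.    51.2 -214.9    2.7]
```

{"fn": "arm_command", "kwargs": {
  "steps": [
    [[0,0,0,-2,-12,0,0],[0,0,0,-4,-26,0,0],[0,0,0,-6,-40,0,0],[0,0,0,-9,-53,0,0],[0,0,0,-13,-65,0,0],[0,0,0,-17,-77,0,0],[0,0,0,-21,-88,0,0],[0,0,0,-25,-100,0,0],[0,0,0,-28,-110,0,0],[0,0,0,-29,-118,0,0]]
  ]
}}

```text
t: 15.5
tcp_pos: [0.5329, 0.2598, 0.1373]
tool_rot: [-104.5, 89.8, -104.9]
ft_force: [0.6, 0.6, 1.6]
grip_width: 0.001
```

```bash
python3 - <<'E'
from h import *
st(); a=shot('scene','s5'); cv2.imwrite('pics/v5.png',cv2.resize(a['frame'][190:370,380:580],None,fx=3,fy=3)[:,:,::-1])
for p in [(.26,.136),(.213,.136),(.187,.116),(.169,.089),(.163,.065),(.163,.056)]: print(p,to([.534,*p]))
E
```

```text
t 15.5 q [26.  27.4  5.8 68.5 -0.1 26.5] tcp [0.5329 0.2598 0.1373] 
x [-0.001 -0.003 -1.   ] y [ 0.007  1.    -0.003] F [0.6 0.6 1.6] w 0.001
(0.26, 0.136) [0.  0.  0.  0.9 1.6 1.1]
(0.213, 0.136) [  0.    0.    0.    1.1 -45.4   1.5]
(0.187, 0.116) [  0.    0.    0.   21.2 -71.3   1.7]
(0.169, 0.089) [  0.    0.    0.   48.3 -89.2   1.9]
(0.163, 0.065) [  0.    0.    0.   72.3 -95.1   2. ]
(0.163, 0.056) [  0.    0.    0.   81.3 -95.    2. ]
```

View pics/v5.png

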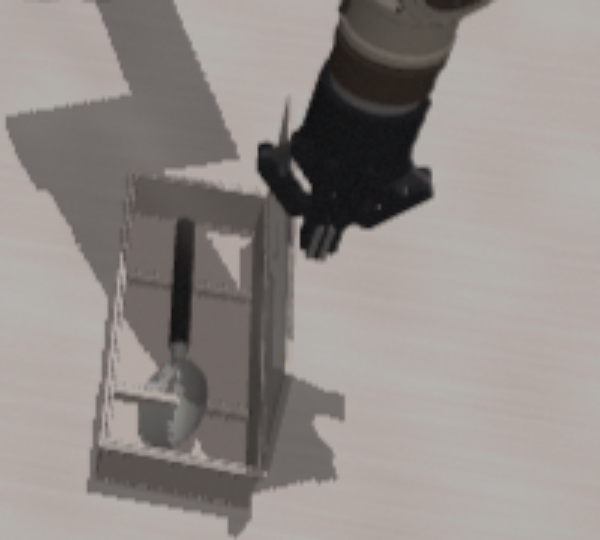

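The lid now stands upright, edge-on at (282,250), with the fingers behind it. Continuing over and down.

{"fn": "arm_command", "kwargs": {
  "steps": [
    [[0,0,0,1,-12,0,0],[0,0,0,1,-28,1,0],[0,0,0,1,-45,1,0],[0,0,0,10,-59,1,0],[0,0,0,21,-71,1,0],[0,0,0,34,-81,1,0],[0,0,0,48,-89,2,0],[0,0,0,60,-93,2,0],[0,0,0,70,-95,2,0],[0,0,0,75,-95,2,0]]
  ]
}}

```text
t: 16.38
tcp_pos: [0.532, 0.1648, 0.0587]
tool_rot: [-143.0, 89.5, -143.4]
ft_force: [-1.0, -0.9, 1.3]
grip_width: -0.001
```

{"fn": "arm_command", "kwargs": {
  "steps": [
    [[0,0,0,3,0,0,0],[0,0,0,6,0,0,0],[0,0,0,6,0,0,0]]
  ]
}}

```text
t: 16.63
tcp_pos: [0.5325, 0.1656, 0.0565]
tool_rot: [-130.5, 89.6, -130.8]
ft_force: [-5.8, -3.7, 11.7]
grip_width: -0.002
```

{"fn": "arm_command", "kwargs": {
  "steps": [
    [[0,0,0,1,0,0,0],[0,0,0,1,0,0,0],[0,0,0,-10,0,0,0],[0,0,0,-35,0,0,0],[0,0,0,-70,0,-10,0],[0,0,0,-110,0,-30,0],[0,0,0,-150,0,-60,0],[0,0,0,-180,0,-90,0],[0,0,0,-200,0,-110,0],[0,0,0,-200,0,-110,0]]
  ]
}}

```text
t: 17.47
tcp_pos: [0.4227, 0.1688, 0.2623]
tool_rot: [9.8, 89.7, 9.6]
ft_force: [0.4, 1.0, 0.3]
grip_width: -0.003
```

```bash
python3 - <<'E'
from h import *
st(); a=shot('scene','s6'); b=shot('top','t6')
cv2.imwrite('pics/v6.png',cv2.resize(a['frame'][200:390,150:530],None,fx=2,fy=2,interpolation=3)[:,:,::-1])
E
```

```text
t 17.47 q [21.8  7.8 -2.6 79.4 -0.1 22. ] tcp [0.4227 0.1688 0.2623] 
x [ 0.005  0.001 -1.   ] y [0.004 1.    0.001] F [0.4 1.  0.3] w -0.003
```

View pics/v6.png

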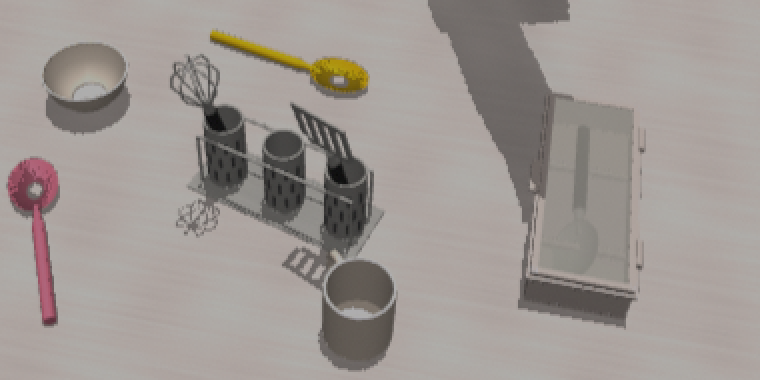

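The lid lies on the case with the spoon visible beneath it; turner, whisk, stand, mug and bowl are all upright. One numeric check of the lid's free edge before handing in.

```bash
python3 - <<'E'
from h import *
a=load('s6')
g=cv2.cvtColor(a['frame'],cv2.COLOR_RGB2GRAY).astype(int)
for y in (.135,.16,.185,.225):
    p=proj(a,[(.679,y,z) for z in (0,.052,.056,.056+.116*.06*(.243-y)/.116)])
    c=int(round(p[1,0])); r0=int(p[3,1])-8
    print(y,'col',c,'rows z0,.052,.056,+.06rad',p[:,1].round(1),'from',r0,g[r0:r0+32,c].tolist())
b=load('t6');t0=load('t0');s0=load('s0')
for n,(A,B) in {'scene':(s0,a),'top':(t0,b)}.items():
    d=np.abs(A['frame'].astype(int)-B['frame']).max(2)
    for nm,p in [('stand',(.59,-.176,.05)),('mug',(.747,-.06,.04)),('bowl',(.483,-.479,.03))]:
        u,v=proj(A,[p])[0].astype(int); print(n,nm,(d[v-25:v+25,u-25:u+25]>40).sum())
E
```

```text
0.135 col 418 rows z0,.052,.056,+.06rad [350.2 337.2 336.2 334.5] from 326 [165, 165, 165, 164, 165, 163, 164, 168, 170, 171, 136, 79, 133, 136, 82, 80, 82, 81, 80, 81, 81, 80, 80, 81, 83, 96, 105, 105, 104, 137, 166, 170]
0.16 col 429 rows z0,.052,.056,+.06rad [352.1 339.2 338.2 336.9] from 328 [142, 142, 141, 141, 141, 141, 140, 153, 164, 166, 134, 84, 135, 138, 89, 81, 80, 81, 80, 80, 80, 81, 81, 81, 73, 89, 105, 107, 106, 137, 166, 170]
0.185 col 440 rows z0,.052,.056,+.06rad [354.1 341.2 340.2 339.3] from 331 [138, 138, 137, 136, 135, 135, 147, 161, 165, 134, 83, 130, 137, 94, 81, 79, 80, 80, 80, 80, 80, 81, 81, 81, 92, 104, 107, 106, 137, 165, 169, 170]
0.225 col 459 rows z0,.052,.056,+.06rad [357.3 344.4 343.4 343.1] from 335 [146, 146, 146, 146, 146, 149, 159, 166, 155, 119, 83, 136, 134, 77, 80, 81, 82, 82, 80, 81, 81, 80, 83, 86, 96, 106, 105, 104, 139, 168, 169, 169]
scene stand 124
scene mug 0
scene bowl 0
top stand 279
top mug 0
top bowl 0
```

```bash
python3 -c "
from workcell import ticket
print(ticket.sign_off())"
```

```text
the job is handed in; nothing more can be done
None
```

I drew the serving spoon from the middle cup and set it down on the case's ribs, stopping at a light contact of about 5 N. I then let go, swung the lid shut with closed fingers, backed the arm away and handed the job in at about 17.5 s. The interface gave no verdict.

- **Lid:** it met a firm stop (about 12 N, fingertips at z = 0.0565 m). Its edge then runs parallel to the rim to within about 1 px (0.06 rad would show as about 1.7 px), so I take it as closed, but the margin is small.
- **Spoon:** both ends looked inside the walls before closing, and it is visible under the lid in the last picture.
- **Bystanders:** the mug and bowl show no image change from the start. The stand, turner and whisk stand upright; I did not measure them separately, because the image change around the stand includes the missing spoon.
- **Disagreement:** the pre-grasp poses ran into the elbow's joint limit, so the arm stopped up to about 45 mm off plan. I modelled the joints, re-approached and the grasp went as planned. No other check failed.

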